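Close a storage tin in the bench lid press

TASK

Use the pusher of the bench lid press to slide the tin with the loose lid along its track, all the way to the stop under the plunger. Then press the plunger's head fully down to its stop for a moment so that the lid is driven on, and let it spring back up; leave the closed tin standing there and do not disturb the other things on the bench.

Things in the scene. Friction and masses are not known exactly. Their poses are not given: they have to be found in the camera images.
- press: the grey bench lid press, bolted down where its place and yaw vary. Origin on the table under the plunger axis; z up, +y along the track from post to stop, +x to the column. Base x -65..115, y -290..60, 12 mm thick. Guide rails along y 82 mm apart inside, tops 34 mm up; stop block at y 39, 52 mm up; column x 70..110, 189 mm high; overhanging arm 30 mm wide, x -25..110, 157..189 mm up
- seat (a point): point on the track floor, 12 mm above the table, straight under the plunger (press frame x 0, y 0; same axes as press): where the centre of the tin's underside comes to stand at the stop
- plunger (a joint): travel of the spring plunger, m: 0 up at rest, 0.030 down at its solid stop. Springs back by itself. Needs about 3 N to start, about 11 N at the stop, and 4 N more while it drives a lid. Its rubber foot (56 mm across) hangs 138 mm above the table at rest
- head_top (a point): centre of the flat top of the plunger's black mushroom head (52 mm across, flat part 44 mm), 245 mm above the table at rest, 215 mm at the stop; moves with the plunger; axes as press
- pusher (a joint): travel of the pusher along the track, m: starts at 0 to 0.02 (drawn back), solid end at 0.130, where it has brought the tin to the track's stop (1 mm play), under the plunger. Friction about 2 N plus about 2 N for the tin; stays where left. Steel push plate 70 mm wide, 14 to 54 mm above the table, its face at press frame y = -168 mm + this value
- post_top (a point): centre of the top of the pusher's upright round wooden post (26 mm across, free from 35 mm above the table to its top at 110 mm), the handle by which the pusher is moved; it lies in press frame at x = 0, y = -260 mm + pusher; axes as press
- tin: the task's plain metal tin, loose, standing between the guide rails in front of the push plate, 65 to 105 mm short of the plunger axis at the start; 76 mm across, 80 mm to the shoulder, 104 mm high with the lid loosely on (lid raised), 96 mm with the lid fully on; origin at the centre of its underside, z up, yaw meaningless; about 0.4 kg
- lid (a joint): how far the press-on lid (73 mm across, 16 mm thick) of the tin has gone down onto it, m: 0 raised as at the start, 0.008 fully on. Friction (about 4 N) holds it where it is. The press at its stop leaves it at about 0.0075
- closed_tin: bystander: tin like the task's tin but with its lid fully on, standing on the table outside the press, 76 mm across, 96 mm high; origin at the centre of its underside
- preserve_jar: bystander: amber glass jar with dark screw cap, 80 mm across, 95 mm high; origin at the centre of its underside
- flowerpot: bystander: empty terracotta pot, 90 mm across, 80 mm high; origin at the centre of its underside
- wine_bottle: bystander: green bottle, 76 mm across, 290 mm high; origin at the centre of its underside
- cleaner_bottle: bystander: white plastic bottle, 72 mm across, 200 mm high; origin at the centre of its underside
- dust_brush: bystander: brush 200 mm long lying along its x axis, on the table to the right
Things that resemble listed ones, but are neither listed nor needed, are in the scene too. What is shaped like the tin but turquoise or yellow is not meant.

How it is judged:
On the way, in this order (a step that is already met when the one before it is completed fails the run):
1. the tin stands at the stop under the plunger (within 8 mm of the seat), the pusher run in behind it, its lid still raised and the plunger up (distance between tin and seat below 0.008 m and angle between tin's own z axis and vertical below 0.1 rad and value of joint pusher above 0.12 m and value of joint lid below 0.003 m and value of joint plunger below 0.005 m), for 0.2 s.
2. the plunger is pressed to within 3 mm of its stop with the tin under it, the lid driven down at least 6 mm (distance between tin and seat below 0.008 m and angle between tin's own z axis and vertical below 0.1 rad and value of joint plunger above 0.027 m and value of joint lid above 0.006 m), for 0.2 s.
At the end, for the whole second after the job is handed in: The tin stands upright and still within 8 mm of the seat under the plunger, its lid at least 6 of 8 mm down, and the plunger is back up (within 3 mm of its rest) (distance between tin and seat below 0.008 m and angle between tin's own z axis and vertical below 0.1 rad and value of joint plunger below 0.003 m and value of joint lid above 0.006 m and linear speed of tin below 0.02 m/s); the robot touches nothing.
It fails at once if the tin is tipped over (leaning more than 0.35 rad) (angle between tin's own z axis and vertical above 0.35 rad).
It fails at once if a bystander is shifted by more than 40 mm (distance of any of closed_tin, preserve_jar, flowerpot, wine_bottle, cleaner_bottle, dust_brush from where it was at the start of the episode above 0.04 m).
It also fails if it takes over 46 s, if anything falls off the work surface, if the arm or the gripper's body presses on something with over 40 N, if the wrist force passes 120 N, or if a joint passes its speed limit or range.

ROBOT

A 6-joint arm with a two-finger parallel gripper is mounted at the origin on the work surface. World frame = base frame: x ahead of the robot, y to its left, z up, the work surface at z = 0. Lengths are in m, angles in rad, forces in N, time in s.
With the tool pointing down it reaches from about 0.4 to 0.925 m from the base axis. Payload 3.4 kg.
Tool frame: the origin (TCP) lies at the very end of the fingers, on their centre line; the grasp point (between the pads) lies 19 mm behind it; z points along the fingers, y is the line along which they close (so a half turn about z gives the same grasp; the last joint's range is limited). The gripper opens to 85 mm and grips with 20 to 120 N. Pads are 22 mm wide; open, the fingers measure 114 mm over their backs; the gripper's body (76 mm by 85 mm) begins 54 mm behind the grasp point. The pads swing forward as they close: fully open they stand 13 mm farther back than shut.
Start: joints at [1.065, 0.307, 1.506, -0, 1.328, -0.073], TCP at [0.241, 0.522, 0.231] pointing down, gripper open.
Joint ranges: [-3.12, 3.12], [-1.05, 2.28], [0.14, 2.33], [-1.42, 4.57], [0.1, 2.73], [-2.68, 2.68]. Speed limits (rad/s): [2.57, 2.57, 3.14, 3.14, 3.14, 3.14].

INTERFACE

Orientations are given as a unit quaternion [w, x, y, z].
In Python, from cell import sensors, vision, env gives the robot as it stands. The module is installed in compiled form; this text tells all that it offers.
- The arm moves only by the shell command python3 -m handwheel 'ROWS' [OPENING] [FORCE]. ROWS is JSON, a list that holds one entry, the list of rows, each a list of 6 numbers: the shift along the tool's x, y, z in mm, then the turn, a rotation vector about the tool's x, y, z in rad. A call has exactly 10 rows; each row is the pose to reach, as a shift and turn from the pose commanded when the call began, along the tool's axes at that moment; what a row does not reach only later rows make up. A row lasts 1/12 s, in which the tool goes at most 41.7 mm and 7.16 degrees, less where a joint would pass 70% of its speed; a pose out of reach is approached as far as the arm can. A call with a gripper value outside its range is refused whole. OPENING is the closure, from 0 (fully open) to 1 (shut), set as the call begins (- or left out, the last holds). The fingers move at their own pace and stop on an object; FORCE is the grip in N (left out, the last holds). Time passes only in rows, so rows that repeat a pose let the fingers close, or fill a call up. It gives the time, the measured TCP pose, the force, the opening and the grip force at its end, in the units of the state.
- sensors.state(): the state, without advancing time (a new reading comes with each control period).
- vision.capture(name): name is "side" or "top" or "wrist"; returns a dict with "color" (384x512x3 uint8, blue, green, red), "depth" (384x512 float32, m along the optical axis (not along the pixel's ray), 0 where there is no reading), "vertical_fov" (degrees; the focal length in pixels is half the picture's height over the tangent of half this angle, whatever the lens; pixels are square), "cx", "cy" (the principal point, pixels), "position" and "rotation" of the camera in the world. Camera axes: x right, y up, looking along -z (the intrinsics and any distortion apply to the point x, -y, -z); pixel columns grow to the right and rows downward; lengths in m; the calibration is good to about 2 mm. The wrist camera is an equidistant fisheye: a pixel r from the principal point sees the ray r / f radians off the axis. A picture is of the moment at which its call begins.
- env.sign_off(): hands the job in; it is judged then, once.
The state is a dict: "time": time; "q": joint angles; "dq": joint speeds; "effort": joint torques, N m; "tool_pos": TCP position; "ee_rot": TCP orientation; "force": force on the tool from outside, world axes, zero at the start; "torque": the same for the moment, N m; "opening": opening from 0.0 (shut) to 1.0 (fully open); "grip_force": force on a finger pad.
Only numpy, scipy, OpenCV 4.12 (cv2) and the standard library are available. Lean on these libraries where they do the work, as an engineer would, in place of code of your own. Each camera call takes 0.05 s, during which the arm holds its last target. There are 200 camera calls.

## Working session

There is one attempt and no reset: what is moved stays moved. The work goes in short steps, Python scripts to look and compute and a shell command to move; the robot and the scene stay as the last step left them, time stands still between calls to the robot, and variables do not carry over. Pictures are saved under pics/ and viewed, at most 10 in all, crops included, and the job is handed in when it is done.

```bash
mkdir -p pics; cat > h.py <<'E'
import numpy as np, cv2
from cell import sensors, vision, env
def cap(n):
    c=vision.capture(n); np.savez(f'{n}.npz',**c); return c
def load(n): return dict(np.load(f'{n}.npz'))
def cloud(c):
    H,W=c['depth'].shape; f=H/2/np.tan(np.radians(float(c['vertical_fov']))/2)
    u,v=np.meshgrid(np.arange(W),np.arange(H)); d=c['depth']
    p=np.stack([(u-c['cx'])/f*d,-(v-c['cy'])/f*d,-d],-1)
    R=np.array(c['rotation'])
    return p@R.T+c['position']
E
python3 - <<'E'
from h import *
for n in('side','top'):
    c=cap(n); cv2.imwrite(f'pics/{n}0.png',c['color']); print(n,c['vertical_fov'],c['cx'],c['cy'],c['position'],np.array(c['rotation']).shape,(c['depth']>0).mean(), c.keys())
s=sensors.state(); print(s)
E
```

```text
side 53.328416317857425 264.0054544792797 192.68955752194753 [0.53353812 0.81361157 0.88969093] (4,) 0.9960479736328125 dict_keys(['color', 'depth', 'vertical_fov', 'cx', 'cy', 'position', 'rotation'])
top 46.676726818710705 247.66977663888935 185.83101787478094 [ 0.34806072 -0.02422334  1.65551913] (4,) 0.9957173665364584 dict_keys(['color', 'depth', 'vertical_fov', 'cx', 'cy', 'position', 'rotation'])
{'time': 0.1, 'q': array([ 1.06548245e+00,  3.07487468e-01,  1.50753713e+00, -2.34797470e-05,
        1.32839264e+00, -7.34959950e-02]), 'dq': array([ 7.90382269e-04, -2.61312008e-05, -2.76058663e-03, -1.57965780e-03,
       -3.07677462e-03, -6.94023787e-04]), 'effort': array([-1.01046146e-03, -4.58533502e+01, -2.52605546e+01, -3.03465167e-04,
        5.66496601e-03, -4.78917752e-05]), 'tool_pos': array([0.24037688, 0.52166095, 0.23048141]), 'ee_rot': array([-2.49432278e-04,  2.14232503e-01,  9.76782270e-01, -8.77607763e-04]), 'force': array([-0.60296254,  1.0510439 ,  0.70858599]), 'torque': array([-0.0126643 ,  0.01748461,  0.00768627]), 'grip_force': 0.0, 'opening': 1.002177655462746}
```

View pics/side0.png

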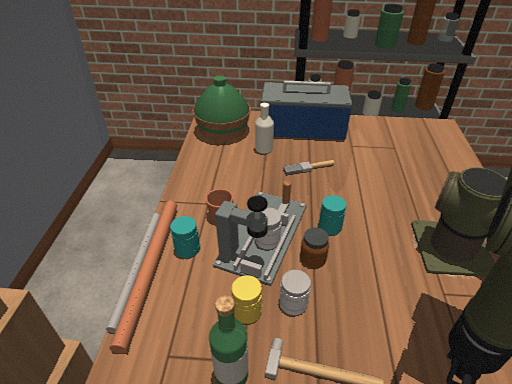

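View pics/top0.png

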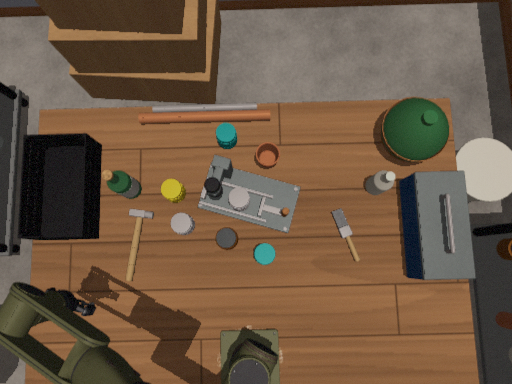

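The side view shows the press, with its head at (257,205), the grey tin between the rails at (268,230) and the post at (287,190). In the top view the head is at (212,187), the tin at (240,199), the post top at (285,211) and the column at (220,170).

Candidates for the tin in the top view: plain grey (240,199) in the track, plain grey (181,223) on the table, turquoise (226,135) and (265,254), yellow (173,190). The one meant is (240,199), because it is plain metal, between the rails and in front of the push plate. I'll confirm that in a crop and measure.

```bash
cat >> h.py <<'E'
from scipy.spatial.transform import Rotation as Ro
def cloud(c):
    H,W=c['depth'].shape; f=H/2/np.tan(np.radians(float(c['vertical_fov']))/2)
    u,v=np.meshgrid(np.arange(W),np.arange(H)); d=c['depth']
    p=np.stack([(u-c['cx'])/f*d,-(v-c['cy'])/f*d,-d],-1)
    w,x,y,z=c['rotation']
    return p@Ro.from_quat([x,y,z,w]).as_matrix().T+c['position']
E
python3 - <<'E'
from h import *
t,s=load('top'),load('side')
a=cv2.resize(t['color'][150:240,190:310],None,fx=4,fy=4,interpolation=cv2.INTER_CUBIC)
b=cv2.resize(s['color'][170:290,200:320],None,fx=3,fy=3,interpolation=cv2.INTER_CUBIC)
im=np.zeros((360,840,3),np.uint8); im[:,:480]=a; im[:,480:]=b; cv2.imwrite('pics/crop.png',im[:,:800])
P=cloud(t);Q=cloud(s)
for n,(u,v) in dict(head=(212,187),tin=(240,199),post=(285,211),col=(222,165),ctin=(181,223),yel=(173,190),jar=(227,238),table=(200,300)).items():
    print(n,P[v,u].round(4))
for n,(u,v) in dict(head=(257,203),tin=(272,214),post=(287,184),table=(300,350)).items():
    print('side',n,Q[v,u].round(4))
E
```

```text
head [0.5819 0.1041 0.2468]
tin [0.5576 0.0185 0.1226]
post [ 0.5132 -0.1372  0.1074]
col [0.6661 0.0748 0.1872]
ctin [0.4821 0.2287 0.0936]
yel [0.5989 0.2556 0.1023]
jar [0.4254 0.0677 0.0948]
table [0.2098 0.1743 0.0057]
side head [0.5884 0.1123 0.2443]
side tin [0.5522 0.0152 0.1148]
side post [ 0.5113 -0.1315  0.1095]
side table [0.4642 0.3615 0.001 ]
```

View pics/crop.png

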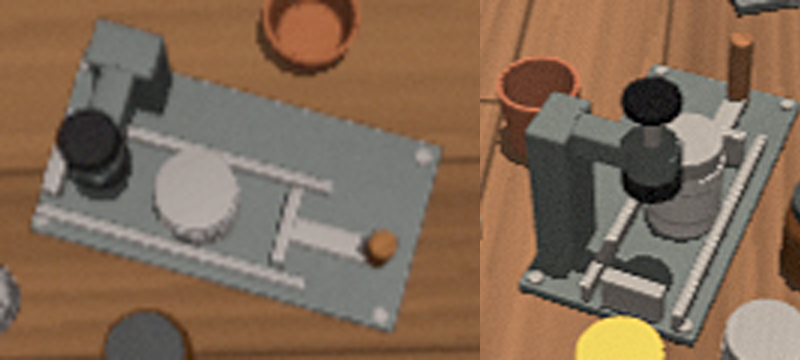

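The crop confirms it: the plain metal tin with its raised lid stands between the rails at crop (197,195), with the push plate at (287,228), the post at (380,245) and the head at (90,140). Next come the precise fits from both views.

```bash
python3 - <<'E'
from h import *
for n in('top','side'):
    P=cloud(load(n)).reshape(-1,3)
    def sel(c,r,z0,z1):
        return P[(np.hypot(*(P[:,:2]-c).T)<r)&(P[:,2]>z0)&(P[:,2]<z1)]
    for nm,c,r,z0,z1 in (('head',(.585,.108),.04,.238,.256),('post',(.512,-.134),.025,.1,.118),('lid',(.555,.017),.05,.1,.13),('ctin',(.482,.229),.06,.085,.11),('jar',(.425,.068),.06,.085,.11)):
        q=sel(c,r,z0,z1)
        if len(q)<4: print(nm,len(q));continue
        (cx,cy),rr=cv2.minEnclosingCircle((q[:,:2]*1000).astype(np.float32))
        print(n,nm,len(q),'mean',(q.mean(0)*1000).round(1),'circ',round(cx,1),round(cy,1),round(rr,1),'zmed',np.median(q[:,2])*1000)
    q=sel((.55,.0),.25,.007,.02); 
    # reject isolated points
    r=cv2.minAreaRect((q[:,:2]*1000).astype(np.float32)); print(n,'base',len(q),r)
    # rail tops
t=load('top');P=cloud(t)
hsv=cv2.cvtColor(t['color'],cv2.COLOR_BGR2HSV)
m=(hsv[...,1]<70)&(P[...,2]>0)&(P[...,2]<.03); m=m.astype(np.uint8); m[:150]=0;m[240:]=0;m[:,:196]=0;m[:,305:]=0
m=cv2.morphologyEx(m,cv2.MORPH_OPEN,np.ones((3,3)))
q=P[m>0]; print('base col',len(q),np.median(q[:,2]),cv2.minAreaRect((q[:,:2]*1000).astype(np.float32)))
m=(P[...,2]>.028)&(P[...,2]<.042); m[:150]=0;m[240:]=0;m[:,:196]=0;m[:,305:]=0
q=P[m]; print('rails',len(q),cv2.minAreaRect((q[:,:2]*1000).astype(np.float32)))
E
```

```text
top head 196 mean [591.5 106.  245. ] circ 592.3 107.0 26.1 zmed 244.79165566715832
top post 42 mean [ 515.2 -137.2  110.5] circ 515.5 -137.9 12.8 zmed 110.88182180611983
top lid 340 mean [565.4  24.6 116.3] circ 566.2 24.8 36.2 zmed 116.43253786520592
top ctin 341 mean [484.6 230.2  96.5] circ 484.4 231.2 37.4 zmed 96.80704098986159
top jar 310 mean [428.4  72.7  95.4] circ 428.5 72.6 34.4 zmed 95.20138622767871
top base 3092 ((545.7891845703125, 1.192047119140625), (492.74481201171875, 482.9410095214844), 65.41416931152344)
side head 241 mean [587.4 110.5 244.6] circ 587.8 107.3 25.6 zmed 244.8872847707758
side post 46 mean [ 510.3 -134.5  108.1] circ 509.6 -136.2 13.9 zmed 109.32989216168926
side lid 264 mean [549.5  27.7 115.3] circ 560.7 24.9 37.6 zmed 116.26381116802077
side ctin 616 mean [480.8 235.   96.1] circ 480.5 231.4 37.6 zmed 96.56443158039046
side jar 410 mean [424.1  76.7  95. ] circ 423.4 72.0 36.2 zmed 95.56870579340377
side base 2322 ((570.0692138671875, -2.635284423828125), (379.1870422363281, 407.5860595703125), 60.439430236816406)
base col 2820 0.012755439773094013 ((581.685791015625, -11.1685791015625), (349.9349060058594, 181.56117248535156), 72.63069152832031)
rails 473 ((611.8823852539062, 23.951858520507812), (266.8897705078125, 303.6552734375), 5.229537010192871)
```

```bash
cat >> h.py <<'E'
def to(x,y,z,yaw_y=72.5):
    "shift mm, rotvec in current tool axes to TCP target, tool down, closing line at yaw_y deg"
    s=sensors.state(); w,a,b,c=s['ee_rot']; R=Ro.from_quat([a,b,c,w]); t=np.radians(yaw_y)
    Y=np.array([np.cos(t),np.sin(t),0]); Z=np.array([0,0,-1.]); G=np.stack([np.cross(Y,Z),Y,Z],1)
    d=R.inv().apply(np.array([x,y,z])-s['tool_pos'])*1000
    print('pos',s['tool_pos'].round(4),'shift',d.round(1),'rot',(R.inv()*Ro.from_matrix(G)).as_rotvec().round(3),'F',s['force'].round(1),'t',s['time'])
E
python3 -c "
from h import *
to(.44,.16,.27); to(.45,0,.30); to(.5125,-.137,.2)"
```

```text
pos [0.2404 0.5217 0.2305] shift [-332.7 -245.   -39.1] rot [-0.002 -0.    -0.126] F [-0.6  1.1  0.7] t 0.1
pos [0.2404 0.5217 0.2305] shift [-408.7 -386.2  -68.9] rot [-0.002 -0.    -0.126] F [-0.6  1.1  0.7] t 0.1
pos [0.2404 0.5217 0.2305] shift [-522.8 -484.3   31.3] rot [-0.002 -0.    -0.126] F [-0.6  1.1  0.7] t 0.1
```

```bash
python3 -m handwheel '[[[-15,-11,-4,0,0,-0.02],[-45,-33,-12,0,0,-0.05],[-77,-57,-20,0,0,-0.08],[-108,-80,-30,0,0,-0.1],[-139,-103,-38,0,0,-0.126],[-170,-126,-44,0,0,-0.126],[-201,-149,-50,0,0,-0.126],[-232,-172,-56,0,0,-0.126],[-255,-189,-60,0,0,-0.126],[-265,-196,-62,0,0,-0.126]]]' 0
python3 -c "
from h import *
to(.45,0,.30)"
```

```text
time: 0.93
tool_pos: [0.4007, 0.23, 0.2937]
ee_rot: [0.001, 0.154, 0.988, -0.001]
force: [-0.2, 0.7, 0.2]
opening: 1.001
grip_force: 0.0
pos [0.4007 0.23   0.2937] shift [-116.9 -204.2   -5.9] rot [-0.001  0.002 -0.003] F [-0.2  0.7  0.2] t 0.9333
```

```bash
python3 -m handwheel '[[[-6,-10,0,0,0,0],[-20,-34,0,0,0,0],[-38,-66,0,0,0,0],[-56,-98,0,0,0,0],[-74,-129,0,0,0,0],[-92,-160,0,0,0,0],[-107,-187,0,0,0,0],[-115,-202,0,0,0,0],[-117,-204,0,0,0,0],[-117,-204,0,0,0,0]]]'
python3 - <<'E'
from h import *
c=cap('wrist'); cv2.imwrite('pics/wrist1.png',c['color']); print(c['vertical_fov'],c['cx'],c['cy'],c['position'],c['rotation'])
to(.5125,-.137,.2)
E
```

```text
time: 1.77
tool_pos: [0.4493, 0.0031, 0.2928]
ee_rot: [-0.001, 0.153, 0.988, 0.0]
force: [0.0, 0.3, -0.4]
opening: 1.003
grip_force: 0.0
65.70646984690485 256.97646450777853 199.71245477541157 [0.37476655 0.02627526 0.43562274] [ 0.7973062  -0.12571954 -0.09122714  0.58324526]
pos [0.4491 0.004  0.2928] shift [-103.2 -115.3   92.6] rot [ 0.001 -0.001 -0.001] F [-0.1  0.5 -1.1] t 1.8167
```

View pics/wrist1.png

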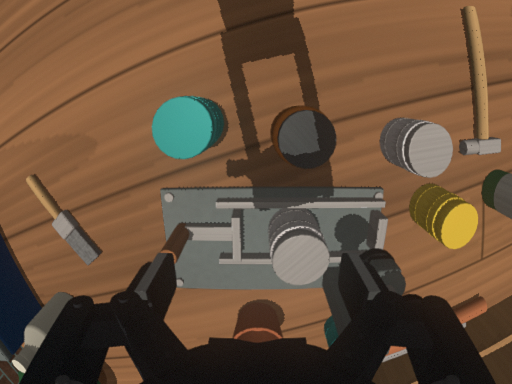

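The wrist view shows the tin's lid at (298,258) between the rails, the push plate at (237,232) and the post at (178,240), partly behind a finger. The head at (380,265) is mostly hidden. I'll use the lid, jar and closed tin as a third measurement.

```bash
cat >> h.py <<'E'
def fcloud(c):
    H,W=c['depth'].shape; f=H/2/np.tan(np.radians(float(c['vertical_fov']))/2)
    u,v=np.meshgrid(np.arange(W),np.arange(H)); d=c['depth']
    a,b=u-c['cx'],v-c['cy']; r=np.hypot(a,b)+1e-9; k=np.tan(np.minimum(r/f,1.5))/r
    p=np.stack([a*k*d,-b*k*d,-d],-1); w,x,y,z=c['rotation']
    return p@Ro.from_quat([x,y,z,w]).as_matrix().T+c['position']
E
python3 - <<'E'
from h import *
P=fcloud(load('wrist')); A=P.reshape(-1,3)
for nm,c,r,z0,z1 in (('head',(.59,.107),.04,.236,.256),('post',(.5125,-.137),.025,.1,.118),('lid',(.563,.025),.05,.108,.125),('ctin',(.482,.231),.05,.088,.105),('jar',(.426,.072),.05,.088,.105)):
    q=A[(np.hypot(*(A[:,:2]-c).T)<r)&(A[:,2]>z0)&(A[:,2]<z1)]
    if len(q)>4:
        o,rr=cv2.minEnclosingCircle((q[:,:2]*1000).astype(np.float32)); print(nm,len(q),(q.mean(0)*1000).round(1),np.round(o,1),round(rr,1))
m=((P[...,2]>.008)&(P[...,2]<.018)).astype(np.uint8); m[:180]=0;m[295:]=0;m[:,:155]=0;m[:,392:]=0
m=cv2.morphologyEx(m,cv2.MORPH_OPEN,np.ones((3,3)))
q=P[m>0]; print('base',len(q),np.median(q[:,2]),cv2.minAreaRect((q[:,:2]*1000).astype(np.float32)))
E
```

```text
head 107 [568.4 113.3 240.2] [571.1 114.8] 11.5
post 133 [ 509.3 -133.7  107. ] [ 514. -139.] 12.6
lid 2375 [561.9  22.3 115.8] [565.2  22.3] 36.6
ctin 2010 [481.9 225.4  95.5] [483.5 228.4] 36.8
jar 2712 [426.6  69.8  95. ] [427.   70.4] 35.0
base 11299 0.012136681317420905 ((580.5109252929688, -12.924041748046875), (350.1914367675781, 181.30787658691406), 72.66446685791016)
```

```bash
python3 -m handwheel '[[[-6,-7,4,0,0,0],[-18,-21,14,0,0,0],[-36,-41,30,0,0,0],[-54,-61,47,0,0,0],[-72,-81,64,0,0,0],[-88,-100,80,0,0,0],[-100,-113,94,0,0,0],[-104,-117,102,0,0,0],[-104,-117,104,0,0,0],[-104,-117,104,0,0,0]]]' 0
python3 -c "
from h import *
to(.513,-.138,.068,72.65)"
```

```text
time: 2.65
tool_pos: [0.5127, -0.138, 0.1884]
ee_rot: [-0.001, 0.152, 0.988, 0.001]
force: [0.2, 1.0, 1.0]
opening: 1.0
grip_force: 0.0
pos [ 0.5127 -0.138   0.1884] shift [ -0.6   0.  120.4] rot [ 0.001 -0.003 -0.002] F [0.2 1.  1. ] t 2.65
```

Over the post, so I go down and grip lightly.

```bash
python3 -m handwheel '[[[0,0,6,0,0,0],[0,0,20,0,0,0],[0,0,38,0,0,0],[0,0,56,0,0,0],[0,0,74,0,0,0],[0,0,92,0,0,0],[0,0,107,0,0,0],[0,0,117,0,0,0],[0,0,120,0,0,0],[0,0,120,0,0,0]]]' 0
python3 -m handwheel '[[[0,0,0,0,0,0],[0,0,0,0,0,0],[0,0,0,0,0,0],[0,0,0,0,0,0],[0,0,0,0,0,0],[0,0,0,0,0,0],[0,0,0,0,0,0],[0,0,0,0,0,0],[0,0,0,0,0,0],[0,0,0,0,0,0]]]' 1 25
python3 -c "
from h import *
to(.591,.105,.068,72.65)"
```

```text
time: 3.48
tool_pos: [0.5131, -0.1386, 0.0692]
ee_rot: [-0.0, 0.152, 0.988, 0.0]
force: [0.3, -1.2, 1.4]
opening: 0.996
grip_force: 0.0
time: 4.32
tool_pos: [0.5138, -0.1395, 0.0699]
ee_rot: [0.001, 0.152, 0.988, -0.0]
force: [-0.8, 0.5, 5.8]
opening: 0.298
grip_force: 25.1
pos [ 0.5138 -0.1395  0.0699] shift [  0.  256.4   1.9] rot [ 0.     0.001 -0.003] F [-0.8  0.5  5.8] t 4.3167
```

```bash
python3 -m handwheel '[[[0,3,0,0,0,0],[0,9,0,0,0,0],[0,15,0,0,0,0],[0,21,0,0,0,0],[0,27,0,0,0,0],[0,32,0,0,0,0],[0,37,0,0,0,0],[0,42,0,0,0,0],[0,48,0,0,0,0],[0,54,0,0,0,0]]]'
python3 -m handwheel '[[[0,6,0,0,0,0],[0,12,0,0,0,0],[0,18,0,0,0,0],[0,24,0,0,0,0],[0,30,0,0,0,0],[0,36,0,0,0,0],[0,42,0,0,0,0],[0,48,0,0,0,0],[0,53,0,0,0,0],[0,56,0,0,0,0]]]'
python3 -c "
from h import *
to(.591,.105,.068,72.65)"
```

```text
time: 5.15
tool_pos: [0.5296, -0.0888, 0.0699]
ee_rot: [0.0, 0.152, 0.988, -0.001]
force: [-2.2, -4.2, 5.5]
opening: 0.296
grip_force: 25.6
time: 5.98
tool_pos: [0.5464, -0.0351, 0.07]
ee_rot: [0.0, 0.152, 0.988, -0.001]
force: [-2.4, -4.3, 6.9]
opening: 0.295
grip_force: 25.6
pos [ 0.5464 -0.0351  0.07  ] shift [ -0.4 147.    1.7] rot [-0.002  0.    -0.002] F [-2.4 -4.3  6.9] t 5.9833
```

```bash
python3 -m handwheel '[[[0,2,0,0,0,0],[0,4,0,0,0,0],[0,6,0,0,0,0],[0,8,0,0,0,0],[0,10,0,0,0,0],[0,11,0,0,0,0],[0,12,0,0,0,0],[0,13,0,0,0,0],[0,14,0,0,0,0],[0,14,0,0,0,0]]]'
python3 -m handwheel '[[[0,0.5,0,0,0,0],[0,1,0,0,0,0],[0,1.5,0,0,0,0],[0,2,0,0,0,0],[0,2.5,0,0,0,0],[0,3,0,0,0,0],[0,3,0,0,0,0],[0,3,0,0,0,0],[0,3,0,0,0,0],[0,3,0,0,0,0]]]'
python3 -c "
from h import *
to(.591,.105,.068,72.65)"
```

```text
time: 6.82
tool_pos: [0.5505, -0.022, 0.07]
ee_rot: [0.0, 0.152, 0.988, -0.001]
force: [-2.2, -3.4, 6.8]
opening: 0.296
grip_force: 25.6
time: 7.65
tool_pos: [0.5514, -0.0192, 0.0699]
ee_rot: [0.0, 0.152, 0.988, -0.001]
force: [-2.5, -3.6, 6.5]
opening: 0.299
grip_force: 25.6
pos [ 0.5514 -0.0192  0.0699] shift [ -0.4 130.4   1.7] rot [-0.001  0.    -0.003] F [-2.5 -3.6  6.5] t 7.65
```

No end stop felt yet, so I creep further until the force rises.

```bash
python3 -m handwheel '[[[0,0.5,0,0,0,0],[0,1,0,0,0,0],[0,1.5,0,0,0,0],[0,2,0,0,0,0],[0,2,0,0,0,0],[0,2,0,0,0,0],[0,2,0,0,0,0],[0,2,0,0,0,0],[0,2,0,0,0,0],[0,2,0,0,0,0]]]'
python3 -c "
from h import *
to(.591,.105,.068,72.65)"
```

```text
time: 8.48
tool_pos: [0.5515, -0.0186, 0.0699]
ee_rot: [-0.0, 0.152, 0.988, -0.002]
force: [-3.7, -6.8, 6.6]
opening: 0.295
grip_force: 25.9
pos [ 0.5515 -0.0186  0.0699] shift [ -0.5 129.7   1.5] rot [-0.004  0.    -0.002] F [-3.7 -6.8  6.6] t 8.4833
```

```bash
python3 -m handwheel '[[[0,0.5,0,0,0,0],[0,1,0,0,0,0],[0,1.5,0,0,0,0],[0,2,0,0,0,0],[0,2,0,0,0,0],[0,2,0,0,0,0],[0,2,0,0,0,0],[0,2,0,0,0,0],[0,2,0,0,0,0],[0,2,0,0,0,0]]]'
python3 - <<'E'
from h import *
to(.591,.105,.068,72.65)
P=cloud(cap('top')).reshape(-1,3); S=cloud(cap('side')).reshape(-1,3); cv2.imwrite('pics/side2.png',cv2.resize(load('side')['color'][170:290,180:340],None,fx=4,fy=4))
for A in (P,S):
    q=A[(np.hypot(A[:,0]-.59,A[:,1]-.106)<.05)&(A[:,2]>.106)&(A[:,2]<.125)]
    if len(q)>4: print(len(q),cv2.minEnclosingCircle((q[:,:2]*1000).astype(np.float32)))
E
```

```text
time: 9.32
tool_pos: [0.5515, -0.0186, 0.0699]
ee_rot: [-0.001, 0.152, 0.988, -0.003]
force: [-5.6, -13.9, 8.0]
opening: 0.301
grip_force: 26.7
pos [ 0.5515 -0.0186  0.0699] shift [ -0.6 129.7   1. ] rot [-0.007 -0.    -0.002] F [ -5.6 -13.9   8. ] t 9.3167
113 ((591.0906372070312, 105.98743438720703), 35.914093017578125)
298 ((587.4342651367188, 107.72882080078125), 36.632240295410156)
```

View pics/side2.png

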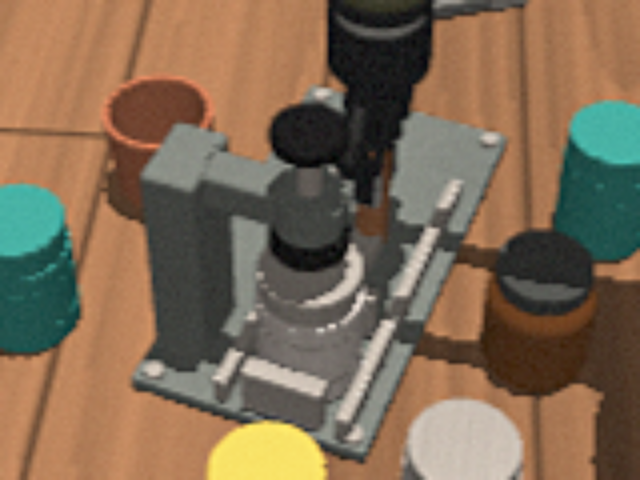

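The tin is under the plunger with its lid raised. The post is hard against its end, because travel stalled while the force rose, and it sits 130 mm from the head as it should. Next I ease off, release and go up.

```bash
python3 -m handwheel '[[[0,-1,0,0,0,0],[0,-2,0,0,0,0],[0,-3,0,0,0,0],[0,-3,0,0,0,0],[0,-3,0,0,0,0],[0,-3,0,0,0,0],[0,-3,0,0,0,0],[0,-3,0,0,0,0],[0,-3,0,0,0,0],[0,-3,0,0,0,0]]]'
python3 -m handwheel '[[[0,0,0,0,0,0],[0,0,0,0,0,0],[0,0,0,0,0,0],[0,0,0,0,0,0],[0,0,0,0,0,0],[0,0,0,0,0,0],[0,0,0,0,0,0],[0,0,0,0,0,0],[0,0,0,0,0,0],[0,0,0,0,0,0]]]' 0
python3 -c "
from h import *
to(.5903,.1055,.28,72.65)"
```

```text
time: 10.25
tool_pos: [0.5516, -0.0186, 0.07]
ee_rot: [-0.0, 0.152, 0.988, -0.001]
force: [-2.8, -3.8, 6.3]
opening: 0.295
grip_force: 25.6
time: 11.08
tool_pos: [0.552, -0.0173, 0.0693]
ee_rot: [-0.0, 0.152, 0.988, -0.0]
force: [0.5, 0.5, -0.1]
opening: 1.001
grip_force: 0.0
pos [ 0.552  -0.0173  0.0693] shift [   0.4  128.6 -210.7] rot [-0.    -0.    -0.003] F [ 0.5  0.5 -0.1] t 11.0833
```

```bash
python3 -m handwheel '[[[0,0,-6,0,0,0],[0,0,-20,0,0,0],[0,0,-45,0,0,0],[0,0,-75,0,0,0],[0,0,-105,0,0,0],[0,0,-135,0,0,0],[0,0,-165,0,0,0],[0,0,-190,0,0,0],[0,0,-205,0,0,0],[0,0,-211,0,0,0]]]' 0
python3 -m handwheel '[[[0,5,0,0,0,0],[0,17,0,0,0,0],[0,35,0,0,0,0],[0,55,0,0,0,0],[0,75,0,0,0,0],[0,95,0,0,0,0],[0,112,0,0,0,0],[0,124,0,0,0,0],[0,129,0,0,0,0],[0,129,0,0,0,0]]]' 1 25
python3 - <<'E'
from h import *
to(.5903,.1055,.245,72.65)
cv2.imwrite('pics/side3.png',cv2.resize(cap('side')['color'][130:290,180:340],None,fx=3.5,fy=3.5))
E
```

```text
time: 11.92
tool_pos: [0.5534, -0.0174, 0.2841]
ee_rot: [0.003, 0.152, 0.988, 0.0]
force: [0.3, 0.1, 0.7]
opening: 1.0
grip_force: 0.0
time: 12.75
tool_pos: [0.5905, 0.1072, 0.2788]
ee_rot: [-0.001, 0.151, 0.988, -0.0]
force: [0.6, -0.1, 0.6]
opening: 0.002
grip_force: 0.0
pos [0.5905 0.1072 0.2788] shift [-0.4 -1.6 33.8] rot [-0.001 -0.002 -0.001] F [ 0.6 -0.1  0.6] t 12.75
```

View pics/side3.png

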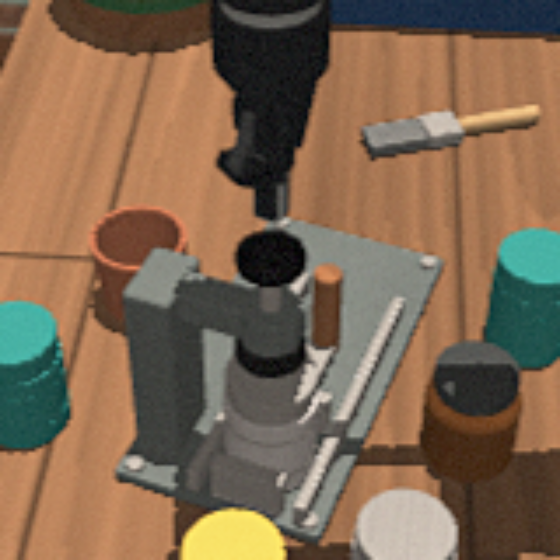

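The side crop shows the shut fingertips at (270,213), just above the head centre at (272,255). The tin stands under the foot and the post is run in. I'll press now, in stages.

```bash
python3 -m handwheel '[[[0,-1,6,0,0,0],[0,-2,16,0,0,0],[0,-2,24,0,0,0],[0,-2,30,0,0,0],[0,-2,34,0,0,0],[0,-2,38,0,0,0],[0,-2,42,0,0,0],[0,-2,46,0,0,0],[0,-2,48,0,0,0],[0,-2,48,0,0,0]]]' 1
python3 -c "
from h import *
to(.5903,.1055,.215,72.65)"
```

```text
time: 13.63
tool_pos: [0.5894, 0.1032, 0.2324]
ee_rot: [-0.001, 0.152, 0.988, -0.001]
force: [-4.6, -2.1, 6.3]
opening: -0.003
grip_force: 3.1
pos [0.5894 0.1032 0.2324] shift [-0.2  2.5 17.4] rot [-0.001 -0.001 -0.003] F [-4.6 -2.1  6.3] t 13.6333
```

```bash
python3 -m handwheel '[[[0,0,2,0,0,0],[0,0,5,0,0,0],[0,0,8,0,0,0],[0,0,11,0,0,0],[0,0,14,0,0,0],[0,0,16,0,0,0],[0,0,18,0,0,0],[0,0,19,0,0,0],[0,0,20,0,0,0],[0,0,20,0,0,0]]]' 1
python3 -c "
from h import *
to(.5903,.1055,.215,72.65)"
```

```text
time: 14.47
tool_pos: [0.5896, 0.1033, 0.215]
ee_rot: [0.001, 0.152, 0.988, -0.0]
force: [-7.5, -1.7, 15.4]
opening: -0.004
grip_force: 7.8
pos [0.5896 0.1033 0.215 ] shift [0.  2.3 0. ] rot [-0.001  0.001 -0.003] F [-7.5 -1.7 15.4] t 14.4667
```

```bash
python3 -m handwheel '[[[0,0,1,0,0,0],[0,0,2,0,0,0],[0,0,3,0,0,0],[0,0,3,0,0,0],[0,0,3,0,0,0],[0,0,3,0,0,0],[0,0,3,0,0,0],[0,0,3,0,0,0],[0,0,3,0,0,0],[0,0,3,0,0,0]]]' 1
python3 -c "
from h import *
to(.5903,.1055,.215,72.65)"
```

```text
time: 15.3
tool_pos: [0.5897, 0.1033, 0.2149]
ee_rot: [0.002, 0.152, 0.988, -0.0]
force: [-11.1, -2.7, 29.1]
opening: -0.004
grip_force: 14.4
pos [0.5897 0.1033 0.2149] shift [ 0.1  2.3 -0.1] rot [ 0.     0.003 -0.003] F [-11.1  -2.7  29.1] t 15.3
```

The plunger is at its solid stop: the force rose to 29 N with no further travel. I'll lift off and retreat.

```bash
python3 -m handwheel '[[[0,0,-3,0,0,0],[0,0,-8,0,0,0],[0,0,-14,0,0,0],[0,0,-20,0,0,0],[0,0,-27,0,0,0],[0,0,-36,0,0,0],[0,0,-50,0,0,0],[0,0,-70,0,0,0],[0,0,-90,0,0,0],[0,0,-105,0,0,0]]]' 1
python3 -m handwheel '[[[0,-5,0,0,0,0],[0,-20,0,0,0,0],[0,-40,0,0,0,0],[0,-60,0,0,0,0],[0,-80,0,0,0,0],[0,-95,0,0,0,0],[0,-100,0,0,0,0],[0,-100,0,0,0,0],[0,-100,0,0,0,0],[0,-100,0,0,0,0]]]'
python3 - <<'E'
from h import *
to(.5903,.1055,.245,72.65)
for n in('top','side'):
    A=cloud(cap(n)).reshape(-1,3)
    for nm,r,z0,z1 in(('head',.035,.2,.26),('lid',.042,.09,.125)):
        q=A[(np.hypot(A[:,0]-.59,A[:,1]-.1055)<r)&(A[:,2]>z0)&(A[:,2]<z1)]
        if len(q)>4: print(n,nm,len(q),np.percentile(q[:,2],[10,50,75,90]).round(4),cv2.minEnclosingCircle((q[:,:2]*1000).astype(np.float32)))
cv2.imwrite('pics/side4.png',cv2.resize(load('side')['color'][130:290,180:340],None,fx=3.5,fy=3.5))
E
```

```text
time: 16.13
tool_pos: [0.5914, 0.1043, 0.316]
ee_rot: [0.002, 0.152, 0.988, 0.001]
force: [-0.3, -0.3, 1.2]
opening: -0.002
grip_force: 0.0
time: 16.97
tool_pos: [0.5601, 0.0089, 0.3138]
ee_rot: [-0.0, 0.152, 0.988, 0.0]
force: [0.1, -0.0, -0.5]
opening: 0.002
grip_force: 0.0
pos [0.5601 0.0089 0.3138] shift [  0.2 101.2  68.8] rot [ 0.    -0.001 -0.003] F [ 0.1 -0.  -0.5] t 16.9667
top head 42 [0.2382 0.2448 0.2474 0.2496] ((591.523193359375, 106.625244140625), 25.22711944580078)
top lid 77 [0.1008 0.1084 0.1112 0.1139] ((590.833740234375, 105.7489013671875), 37.30002975463867)
side head 298 [0.2335 0.2445 0.2459 0.2468] ((587.4534912109375, 107.39290618896484), 26.134536743164062)
side lid 401 [0.094  0.1085 0.1097 0.1105] ((587.7267456054688, 108.54248046875), 36.91400909423828)
```

View pics/side4.png

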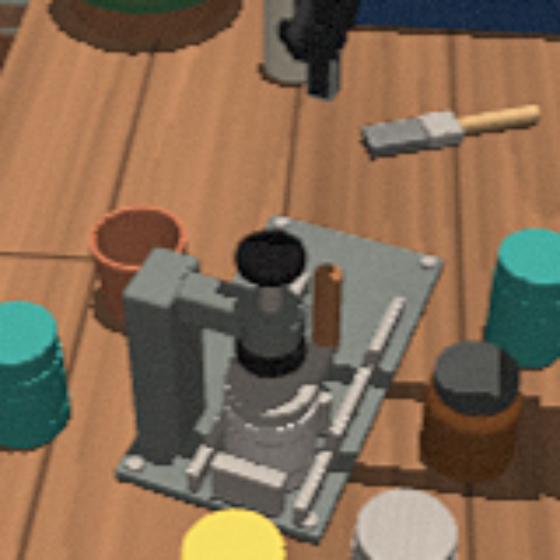

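The picture shows the head back up at 245 mm at (270,257). The lid's top is at about 108 mm, down from 116 mm, with the tin still under the plunger at (275,400). The robot is clear and nothing else has moved.

```bash
python3 -c "
from h import *
print(env.sign_off())"
```

```text
the job is handed in; nothing more can be done
None
```

The tin was pushed to the stop and its lid pressed down about 8 mm; the plunger is back up, the bystanders look undisturbed, and the job was handed in at about 17 s (no verdict returned).

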